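# Click the drill battery onto its charger

### The job

Put the battery on charge: set the orange battery pack down on the open deck of the charger, clear of the yellow catches and with its narrow contact end towards the brass contact block, and let go of it. Then push it along the deck until it snaps past the two yellow catches, and stop pushing there: do not ram the sprung contact block deep into its housing. Leave the pack clicked in, and do not tip it or disturb the other things on the bench.

Things in the scene. Friction and masses are not known exactly. Their poses are not given: they have to be found in the camera images.
- charger: Grey bench charger, fixed, 233 long (x), 122 wide. Origin on the bench under its middle; x = the way the pack is pushed, roughly away from the robot. Deck 28 mm above the bench, from x = -125 mm (open end) to the black housing (face x = 73, top 90 mm above bench). Lips over the base of the pack at x = 20 to 37 mm (tops 21 mm above deck) stop it being lowered straight into its home.
- deck_spot (a point): Point on the deck's top (28 mm above the bench) at charger x = -60 mm, axes as the charger's: a good place to put down the pack's centre (-90 to -40 mm is fine). Low black rails, 10 mm high, funnel from 92 mm apart at charger x = -45 to 67 mm apart at x = 15 mm, then run on parallel, 16 mm high.
- home (a point): Where pack_center is when latched and let go (charger x = 10 mm, 66 mm above the bench; axes as the charger's). On its way along x the pack meets the catches about 16 mm before this; resistance rises to a peak of 10 to 18 N some 6 mm before it, then drops to about 5 N. It has latched once it is here (to be sure, 1 to 4 mm beyond); 7 mm beyond (about 20 N), the block is being rammed.
- pack_center (a point): Battery pack, about 0.45 kg: point 38 mm above its underside, halfway up the orange body; x towards the contact end (goes in first; 3 steel strips). Body with black rear end 50 wide, 50 high, x = -50 to 46 mm, on a black base 13 thick, 64 wide, 100 long, with a tooth each side near the contact end. Grip across the 50 mm, above the base. Flat rear face (x = -50) to push on.
- pack_front (a point): Middle of the contact end of the pack, 50 mm ahead of pack_center.
- contact_block (a joint): Travel of the brass sprung contact block (44 wide, 30 high) at the end of the deck, in m: 0 = out (face at charger x = 57.5 mm), grows as the pack's end pushes it in. 1.5 N at first plus 1.5 N per mm; its end stop is at 0.014. With the pack latched and let go it stays pressed in about 0.002 to 0.003; beyond 0.010 it is being rammed.
- catch_left (a joint): Yellow sprung catch at the charger's left (+y) side, x = 45 mm: 0 = in (rest), grows outwards, to 0.0045 as the pack's tooth passes, then springs back.
- catch_right (a joint): The same on the right (-y) side.
- glue: White glue bottle, 60 mm across, 160 high, a bystander; origin under its centre. Stands on the opposite side of the charger from the pack.
- offcut: Pine offcut 70 x 150 x 19 mm lying to the left of and beyond the charger, a bystander; origin under its centre.
- clamp: Black bar clamp with orange pads, 240 mm long (along y), lying to the right of and beyond the charger, a bystander; origin under its middle.
Mind the look-alikes: they are no part of the job. Leave any purple or red look-alike of the part that bears pack_center alone.

How it is judged (in metres and radians):
On the way, in this order (a step that is already met when the one before it is completed fails the run):
1. the pack stands on the open deck, contact end towards the block, not yet at the catches, and is let go of (x of pack_center in the frame of charger between -0.1 and -0.02 m and x of pack_front in the frame of charger above -0.055 m and y of pack_center in the frame of charger between -0.02 and 0.02 m and z of pack_center in the frame of charger between 0.063 and 0.07 m and contact force between the fingers and pack below 0.2 N and linear speed of pack below 0.02 m/s), for 0.2 s.
2. both catches are pushed apart by the pack's teeth (value of joint each of catch_left, catch_right above 0.0025 m).
At the end, for the whole second after the job is handed in: The pack rests on the deck in line with the charger (0.1 rad), its centre at charger x = 7 to 14.5 mm, both catches sprung back in (under 3 mm), held latched against the contact block (1 to 6 mm pressed in), at rest and not touched (x of pack_center in the frame of charger between 0.007 and 0.0145 m and z of pack_center in the frame of charger between 0.063 and 0.07 m and value of joint contact_block between 0.001 and 0.006 m and value of joint each of catch_left, catch_right below 0.003 m and angle between the x axis of pack_center and the x axis of charger, either way round below 0.1 rad and linear speed of pack below 0.01 m/s).
It fails at once if the contact block is rammed more than 10 mm into its housing (value of joint contact_block above 0.01 m).
It fails at once if the pack is tipped by more than 30 degrees (angle between pack_center's own z axis and vertical above 0.52 rad).
It fails at once if a bystander (glue, offcut or clamp) is moved by more than 20 mm (distance of any of glue, offcut, clamp from where it was at the start of the episode above 0.02 m).
It also fails if it takes over 64 s, if anything falls off the work surface, if the arm or the gripper's body presses on something with over 40 N, if the wrist force passes 120 N, or if a joint passes its speed limit or range.

### The arm

A 7-joint arm with a two-finger parallel gripper is mounted at the origin on the work surface. World frame = base frame: x ahead of the robot, y to its left, z up, the work surface at z = 0. Lengths are in mm, angles in rad, forces in N, time in s.
With the tool pointing down it reaches from about 400 to 875 mm from the base axis. Payload 4.4 kg.
Tool frame: the origin (TCP) lies between the finger pads; the fingertips stand 8 mm ahead of it and the grasp point (between the pads) lies 11 mm behind it (manip.finger_overhang is the distance from the TCP to the fingertips, in mm); z points along the fingers, y is the line along which they close (so a half turn about z gives the same grasp; the last joint's range is limited). The gripper opens to 85 mm and grips with 20 to 120 N. Pads are 22 mm wide; open, the fingers measure 114 mm over their backs; the gripper's body (76 mm by 85 mm) begins 54 mm behind the grasp point. The pads swing forward as they close: fully open they stand 13 mm farther back than shut.
Start: joints at [1.222, 0.628, 0.038, 1.517, -0.027, 0.996, -0.02], TCP at [181.407, -624.187, 239.313] pointing down, gripper open.
Joint ranges: [-3.06, 3.06], [-0.37, 2.12], [-1.25, 1.32], [0.18, 2.47], [-1.1, 4.24], [0.23, 1.98], [-2.94, 2.94]. Speed limits (rad/s): [2.57, 2.57, 3.14, 3.14, 3.14, 3.14, 3.14].

### API

Orientations are given as a rotation vector (axis times angle).
In Python, from bench import manip gives the robot as it stands. The module is installed in compiled form; this text tells all that it offers. Calls block until the motion is done:
- manip.move_pose(position, orientation): joint-space move of the TCP to a pose.
- manip.movel(position, attitude=None, velocity=150, stop_force=None): straight line of the TCP; attitude=None keeps the orientation; velocity is the mean speed in mm/s. With stop_force (N) it stops when the force on the tool has changed by that much, and returns True; else False.
- manip.movej(angles): joint-space move.
- manip.move_gripper(opening, grip_force=None): finger opening in mm; grip_force is the grip in N (None keeps the last); returns when the fingers have stopped.
- manip.wait(seconds).
- manip.inverse_kinematics(position, orientation): joint angles nearest the present ones, or None.
- manip.state(): the state.
- manip.capture(name): name is "scene" or "top"; returns a dict with "frame" (400x640x3 uint8, red, green, blue), "K" (3x3 intrinsics, pixels), "dist" ([k1, k2, p1, p2, k3] as OpenCV has them; the pictures are not rectified), "T" (4x4, takes a point from camera to world coordinates). Camera axes: x right, y up, looking along -z (the intrinsics and any distortion apply to the point x, -y, -z); pixel columns grow to the right and rows downward; lengths in mm; the calibration is good to about 2 mm. A picture is of the moment at which its call begins. There is no depth.
A pose or a line that the arm cannot do raises manip.PlanningError and nothing moves.
- manip.finish_job(): hands the job in; it is judged then, once.
Trained networks look in a picture, given as the dict that the camera call returned (one of the last four; its "shot" number tells which), for a name from the list of things; names that differ only in an ending like _2 or _b are one class to them, and where a whole thing is asked for, a point or a joint stands for the part that bears it (a point fixed in the world has none). Each returns a list of dicts, best first, with "conf" (0 to 1); they miss things now and then, are a little off and sometimes report something else, mostly with a low value. They report only what shows in the picture. A call takes as long as a camera call. They do not tell look-alikes from the thing itself.
- manip.look_for(picture, name): "box" ([centre column, centre row, width, height] in pixels, round what is visible of it).
- manip.spot_point(picture, name): "pixel" ([row, column] in pixels: a listed point, or the origin of a listed thing).
The state is a dict: "time": time; "joints": joint angles; "dq": joint speeds; "joint_efforts": joint torques, N m; "ee_pos": TCP position; "ee_rot": TCP orientation; "force": force on the tool from outside, world axes, zero at the start; "wrist_torque": the same for the moment, N m; "opening": finger opening in mm; "grasp_force": force on a finger pad.
Only numpy, scipy, OpenCV 4.12 (cv2) and the standard library are available. Lean on these libraries where they do the work, as an engineer would, in place of code of your own. Each camera call takes 0.05 s, during which the arm holds its last target. There are 200 camera calls.

## Working session

There is one attempt and no reset: what is moved stays moved. The work goes in short steps, each a Python script; the robot and the scene stay as the last script left them, time stands still between calls to the robot, and variables do not carry over. Pictures are saved under pics/ and viewed, at most 12 in all, crops included, and the job is handed in when it is done.

```bash
mkdir -p pics; cat > h.py <<'E'
from bench import manip
import numpy as np, cv2
def ray(c,px):  # px=[row,col]
    u=cv2.undistortPoints(np.array([[[px[1],px[0]]]],float),np.array(c["K"],float),np.array(c["dist"],float))[0,0]
    T=np.array(c["T"]); d=T[:3,:3]@np.array([u[0],-u[1],-1.]); return T[:3,3],d
def at_z(c,px,z):
    o,d=ray(c,px); return o+d*(z-o[2])/d[2]
def tri(c1,p1,c2,p2):
    o1,d1=ray(c1,p1);o2,d2=ray(c2,p2)
    s=np.linalg.lstsq(np.array([d1,-d2]).T,o2-o1,rcond=None)[0]
    a=o1+s[0]*d1;b=o2+s[1]*d2; return (a+b)/2,np.linalg.norm(a-b)
def proj(c,P):
    T=np.array(c["T"]); q=T[:3,:3].T@(np.array(P,float)-T[:3,3]); q=np.array([[q[0],-q[1],-q[2]]])
    p=cv2.projectPoints(q,np.zeros(3),np.zeros(3),np.array(c["K"],float),np.array(c["dist"],float))[0][0,0]; return p[::-1]
def save(c,name,crop=None,f=1):
    im=c["frame"][:,:,::-1]
    if crop: r0,r1,c0,c1=crop; im=im[r0:r1,c0:c1]
    cv2.imwrite("pics/"+name,cv2.resize(im,None,fx=f,fy=f,interpolation=cv2.INTER_CUBIC))
E
python3 - <<'E'
from h import *
np.set_printoptions(precision=1,suppress=True)
C={n:manip.capture(n) for n in("scene","top")}
for n,c in C.items():
    save(c,n+"0.png"); print(n,"cam",np.array(c["T"])[:3,3])
    for k in("charger","deck_spot","home","pack_center","pack_front","contact_block","glue","offcut","clamp"):
        print(k,[(np.round(d["pixel"]),round(d["conf"],2)) for d in manip.spot_point(c,k)[:4]])
    print("box",[(np.round(d["box"]),round(d["conf"],2)) for d in manip.look_for(c,"pack_center")])
print(manip.state()["ee_rot"])
E
```

```text
scene cam [1166.3 -374.9 1186. ]
charger [(array([237., 297.]), 0.75), (array([153., 349.]), 0.56), (array([207., 375.]), 0.52)]
deck_spot [(array([219., 278.]), 0.89)]
home [(array([219., 279.]), 0.67)]
pack_center [(array([185., 329.]), 0.91), (array([117., 365.]), 0.73), (array([143., 338.]), 0.58)]
pack_front [(array([169., 336.]), 0.98), (array([113., 374.]), 0.92), (array([152., 351.]), 0.69)]Traceback (most recent call last):
  File "<stdin>", line 7, in <module>
ValueError: it knows: charger, clamp, deck_spot, glue, home, offcut, pack_center, pack_front
```

View pics/scene0.png

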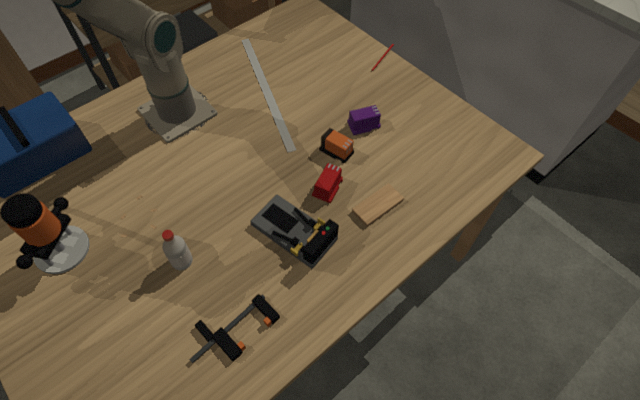

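The scene picture shows an orange pack at about (row 145, col 338), a red look-alike at (185, 328), a purple one at (119, 365) and the charger at (230, 295). The orange pack is the one to use.

```bash
python3 - <<'E'
from h import *
np.set_printoptions(precision=1,suppress=True)
C={n:manip.capture(n) for n in("scene","top")}
hz=dict(charger=0,deck_spot=28,home=66,pack_center=38,pack_front=38,glue=0,offcut=0,clamp=0)
for n,c in C.items():
    save(c,n+"1.png"); print(n,"cam",np.array(c["T"])[:3,3])
    for k in hz:
        print(k,[(np.round(d["pixel"],1),round(d["conf"],2),at_z(c,d["pixel"],hz[k])[:2]) for d in manip.spot_point(c,k)[:4]])
    print("box",[(np.round(d["box"]),round(d["conf"],2)) for d in manip.look_for(c,"pack_center")])
save(C["scene"],"crop1.png",(95,275,235,415),4) if 0 else save(C["scene"],"crop1.png",(100,270,240,420),3.5)
print(manip.state()["ee_rot"])
E
```

```text
scene cam [1166.3 -374.9 1186. ]
charger [(array([238.5, 294. ]), 0.89, array([654.7, -10.9]))]
deck_spot [(array([218.4, 281.3]), 0.66, array([591.4,  -5.5]))]
home [(array([223.4, 298.5]), 0.76, array([654.6,   8.7]))]
pack_center [(array([179.3, 323.8]), 0.76, array([573.5, 176.3])), (array([117.2, 365.5]), 0.65, array([474.5, 451. ])), (array([140.2, 338.8]), 0.61, array([489.4, 315.8]))]
pack_front [(array([171.4, 334.6]), 0.87, array([573. , 221.3])), (array([152.3, 349.6]), 0.55, array([548.7, 307.9]))]
glue [(array([256.8, 181.8]), 0.65, array([ 490.7, -289.8]))]
offcut [(array([207.1, 375.2]), 0.79, array([733.2, 243.7]))]
clamp [(array([330.2, 229.4]), 0.56, array([ 751.4, -307.9]))]
box [(array([364., 120.,  32.,  30.]), 0.93), (array([327., 184.,  36.,  36.]), 0.78), (array([336., 148.,  35.,  36.]), 0.64)]
top cam [ 290.9   73.7 1500.9]
charger [(array([195.9, 344.8]), 0.89, array([641.7,   0.7]))]
deck_spot [(array([212.3, 349. ]), 0.86, array([583.3, -11.1])), (array([237.9, 242. ]), 0.17, array([498.7, 314.9]))]
home [(array([185.3, 344.9]), 0.89, array([659.5,   3.8]))]
pack_center [(array([237.5, 244.6]), 0.67, array([498.6, 305.5])), (array([211.3, 287. ]), 0.64, array([581.4, 179.8])), (array([245.6, 196.6]), 0.55, array([472. , 448.2]))]
pack_front [(array([224.1, 241.7]), 0.9, array([539.5, 316.4])), (array([216.9, 271.2]), 0.9, array([563.2, 227.5])), (array([239.7, 179.5]), 0.58, array([489.1, 500.8]))]
glue [(array([239., 441.]), 0.66, array([ 508.9, -298.9]))]
offcut [(array([166.3, 267.7]), 0.9, array([735.4, 249. ]))]
clamp [(array([164.7, 438.8]), 0.67, array([ 749.6, -301.2]))]
box [(array([245., 239.,  24.,  35.]), 0.85), (array([287., 210.,  33.,  31.]), 0.82), (array([197., 250.,  42.,  31.]), 0.57)]
[3.1 0.4 0. ]
```

View pics/top1.png

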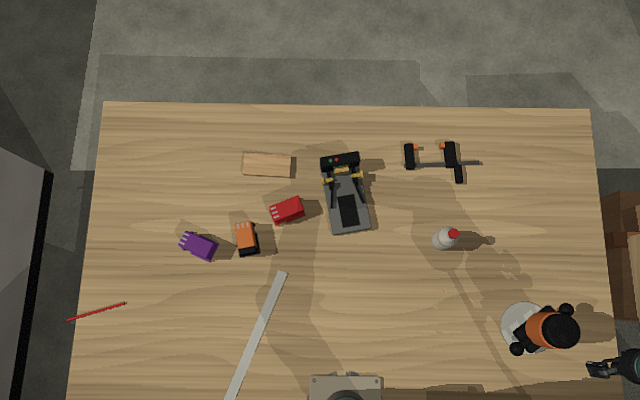

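View pics/crop1.png

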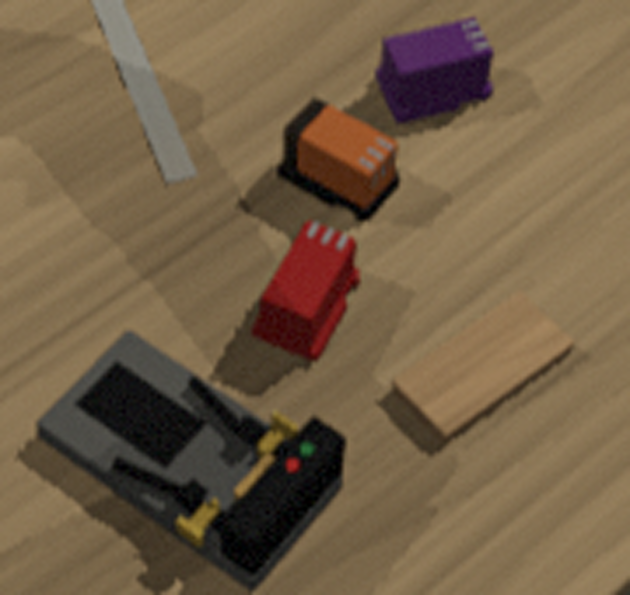

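The top picture shows the orange pack at (238, 246), contact strips up/left of it. The red one is at (210, 287), the purple one at (245, 198) and the charger's deck at (205, 346), with its housing at (160, 340). The crop confirms that the orange pack with the black base is the right one. Next I fit planar poses from averaged detections and check them with an overlay.

```bash
cat > fit.py <<'E'
from h import *
from scipy.optimize import least_squares
LOC=dict(charger=(0,0,0),deck_spot=(-60,0,28),home=(10,0,66),pack_center=(0,0,38),pack_front=(50,0,38))
def world(p,l,z0=0):
    c,s=np.cos(p[2]),np.sin(p[2]); return [p[0]+c*l[0]-s*l[1],p[1]+s*l[0]+c*l[1],l[2]+z0]
def fit(obs,p0,z0=0):
    f=lambda p:np.concatenate([proj(c,world(p,LOC[k],z0))-px for c,k,px in obs])
    return least_squares(f,p0,loss="soft_l1",x_scale=[10,10,.1])
def gather(names,n,guess,z0=0,gate=14):
    obs=[];last={}
    for i in range(n):
        for cam in("scene","top"):
            c=manip.capture(cam);last[cam]=c
            for k in names:
                g=proj(c,world(guess,LOC[k],z0))
                for d in manip.spot_point(c,k):
                    if np.linalg.norm(np.array(d["pixel"])-g)<gate: obs.append((c,k,np.array(d["pixel"])));break
    return obs,last
def boxlines(im,c,p,x0,x1,y,za,zb,off,f,col):
    P=lambda a,b,z:tuple(int(v) for v in ((proj(c,world(p,(a,b,z)))-off+.5)*f)[::-1])
    for z in(za,zb):
        q=[P(x0,-y,z),P(x1,-y,z),P(x1,y,z),P(x0,y,z)]
        for i in range(4): cv2.line(im,q[i],q[(i+1)%4],col,1)
E
python3 - <<'E'
from fit import *
np.set_printoptions(precision=3,suppress=True)
o,L=gather(["charger","deck_spot","home"],6,[645,0,.2]); rc=fit(o,[645,0,.2]);print(len(o),rc.x,abs(rc.fun).mean())
o,L=gather(["pack_center","pack_front"],6,[498,307,.2]); rp=fit(o,[498,307,.2]);print(len(o),rp.x,abs(rp.fun).mean())
np.save("fit.npy",[rc.x,rp.x])
ims=[]
for n,off in(("top",(140,220)),("scene",(125,245))):
    c=L[n];f=5;r,k=off;im=cv2.resize(c["frame"][r:r+120,k:k+160,::-1],None,fx=f,fy=f,interpolation=cv2.INTER_CUBIC)
    boxlines(im,c,rc.x,-125,108,61,0,28,np.array(off),f,(255,255,0)); boxlines(im,c,rc.x,73,108,50,28,90,np.array(off),f,(255,0,255))
    boxlines(im,c,rp.x,-50,46,25,13,63,np.array(off),f,(0,255,0)); boxlines(im,c,rp.x,-50,50,32,0,13,np.array(off),f,(255,0,0))
    cv2.imwrite(f"pics/ov_{n}.png",im)
E
```

```text
35 [647.92    2.65    0.146] 1.246190867490461
23 [496.383 309.794   0.089] 1.2404436599927982
```

View pics/ov_top.png

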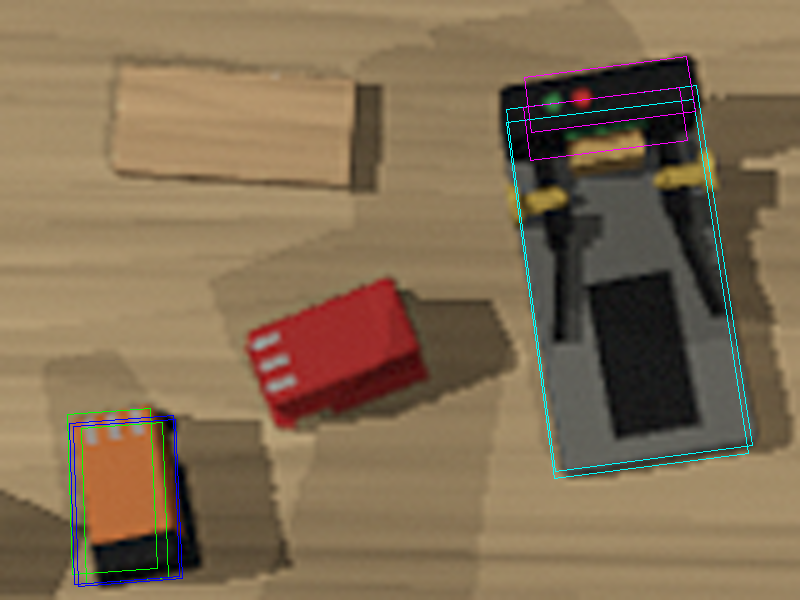

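View pics/ov_scene.png

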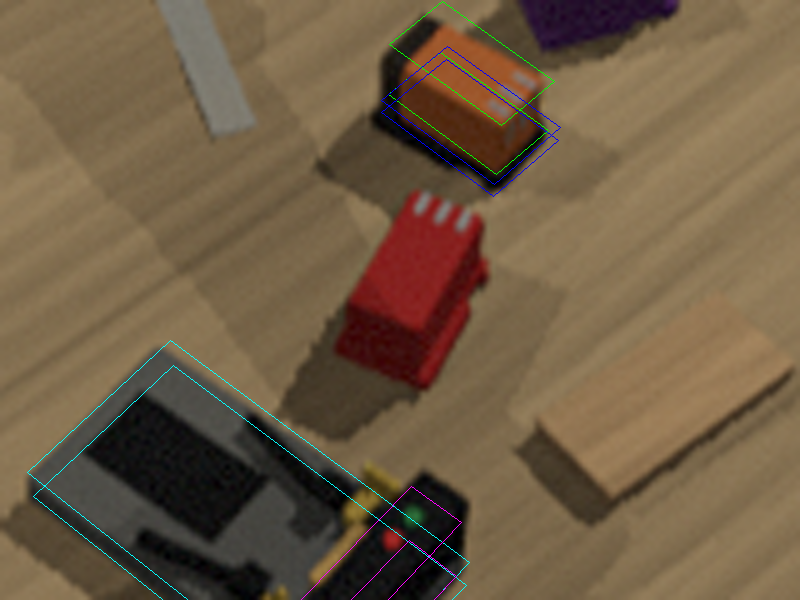

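The charger fit is close, but the pack overlay is off by about 3 px. I'll refine both poses by fitting silhouettes in both views.

```bash
cat > sil.py <<'E'
from fit import *
from scipy.optimize import minimize
S=4
def up(im): return cv2.resize(im,None,fx=S,fy=S,interpolation=cv2.INTER_LINEAR)
def mask(c,kind,centre,rad):
    im=up(c["frame"]);h=cv2.cvtColor(im,cv2.COLOR_RGB2HSV).astype(int)
    H,Sa,V=h[...,0],h[...,1],h[...,2]
    if kind=="pack": m=((H>4)&(H<14)&(Sa>150)&(V>60))|(V<42)|((Sa<45)&(V>110))
    else: m=(Sa<60)|(V<42)|((H>19)&(H<30)&(Sa>140))
    yy,xx=np.mgrid[:m.shape[0],:m.shape[1]]; r,k=centre*S
    m&=(yy-r)**2+(xx-k)**2<(rad*S)**2
    m=cv2.morphologyEx(m.astype(np.uint8),cv2.MORPH_CLOSE,np.ones((9,9)));m=cv2.morphologyEx(m,cv2.MORPH_OPEN,np.ones((9,9)))
    n,l,st,_=cv2.connectedComponentsWithStats(m); 
    m=(l==1+np.argmax(st[1:,4])).astype(np.uint8)
    q,_=cv2.findContours(m,cv2.RETR_EXTERNAL,cv2.CHAIN_APPROX_NONE); return cv2.drawContours(m,q,-1,1,-1)
def render(c,p,boxes,z0):
    m=np.zeros((400*S,640*S),np.uint8)
    for x0,x1,y,za,zb in boxes:
        q=np.array([(proj(c,world(p,(x,s*y,z),z0))[::-1]+.5)*S-.5 for x in(x0,x1) for s in(-1,1) for z in(za,zb)])
        cv2.fillConvexPoly(m,np.round(cv2.convexHull(q.astype(np.float32))*16).astype(np.int32),1,cv2.LINE_8,4)
    return m
PACK=[(-50,46,25,13,63),(-50,50,32,0,13)]
def sfit(cams,kind,p0,boxf,rad,extra=(),z0=0):
    M=[mask(c,kind,proj(c,world(p0,(0,0,30),z0)),rad) for c in cams]
    def cost(q):
        b=boxf(q[3:]);t=0
        for c,m in zip(cams,M):
            r=render(c,q,b,z0);t+=1-(r&m).sum()/(r|m).sum()
        return t/len(cams)
    x0=np.array(list(p0)+list(extra),float);best=None
    for k in range(3):
        st=np.array([8,8,.08]+[6]*len(extra))*(1,-.6,.4)[k]
        r=minimize(cost,x0,method="Nelder-Mead",options=dict(initial_simplex=np.vstack([x0]+[x0+np.eye(len(x0))[i]*st[i] for i in range(len(x0))]),maxiter=250,xatol=.05,fatol=1e-5)); x0=r.x
    return r.x,r.fun,M
E
cat > run.py <<'E'
from sil import *
np.set_printoptions(precision=3,suppress=True)
C=[manip.capture("scene"),manip.capture("top")];pc,pp=np.load("fit.npy")
CH=lambda e:[(-125,108,61,0,28),(73,108,e[0],28,90)]
for cams in(C,C[:1],C[1:]):
    xp,f,Mp=sfit(cams,"pack",pp,lambda e:PACK,24 if len(cams)<3 else 0);print("pack",xp,f)
    xc,f2,Mc=sfit(cams,"charger",pc,CH,62,[61]);print("chg",xc,f2)
    if len(cams)==2:
        np.save("sil.npy",[xc[:3],xp]);t=[]
        for c,a,b in zip(cams,Mp,Mc):
            im=up(c["frame"])[:,:,::-1].copy()
            for m,col in((a,(0,255,0)),(b,(0,255,0)),(render(c,xp,PACK,0),(255,0,0)),(render(c,xc,CH(xc[3:]),0),(255,0,0))):
                q,_=cv2.findContours(m,cv2.RETR_EXTERNAL,cv2.CHAIN_APPROX_NONE);cv2.drawContours(im,q,-1,col,1)
            o=(proj(c,[590,140,30])*S).astype(int);t.append(im[o[0]-290:o[0]+290,o[1]-270:o[1]+270])
        cv2.imwrite("pics/sil.png",cv2.resize(np.hstack(t),(800,430)))
E
python3 run.py
```

```text
pack [497.    303.093   0.232] 0.13378505727067252
chg [645.415   3.784   0.19   55.983] 0.06472443689225615
pack [495.535 302.978   0.163] 0.13795365107127244
chg [643.194   5.824   0.205  52.102] 0.06660541202752857
pack [495.993 302.208   0.217] 0.12830599263475062
chg [649.396   2.762   0.186  55.495] 0.04796083556006314
```

View pics/sil.png

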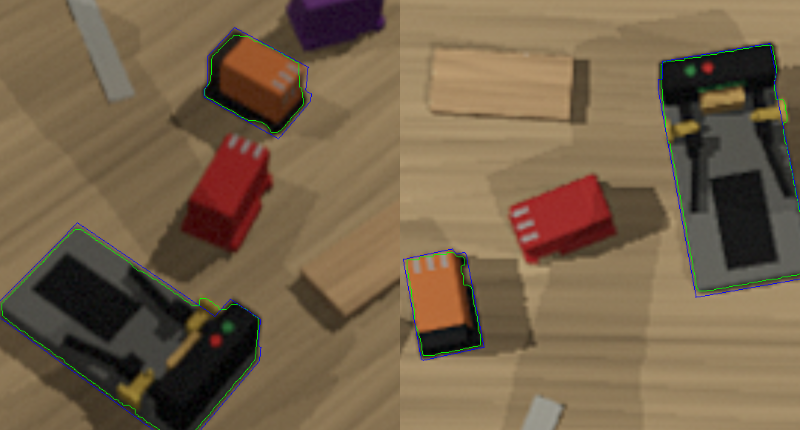

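```bash
cat >> h.py <<'E'
from scipy.spatial.transform import Rotation as Ro
def down(yaw): return (Ro.from_euler("z",yaw)*Ro.from_euler("x",np.pi)).as_rotvec()
E
python3 - <<'E'
from h import *
np.set_printoptions(precision=2,suppress=True)
st=manip.state();print(st["time"])
x,y,a=496,303,.21
manip.move_gripper(85)
manip.move_pose([x,y,170],down(a))
print(manip.movel([x,y,30],velocity=110,stop_force=15))
manip.move_gripper(40,45)
s=manip.state();print(s["time"],s["ee_pos"],s["opening"],s["grasp_force"])
manip.movel([x,y,190],velocity=110)
s=manip.state();print(s["time"],s["ee_pos"],s["opening"],s["grasp_force"],s["force"])
save(manip.capture("scene"),"lift.png",(40,240,220,460),3)
E
```

```text
5.65
False
11.1333 [496.34 303.46  30.6 ] 49.43088733813581 48.465306758880615
12.7417 [495.59 302.68 189.26] 49.573338566788415 47.604700326919556 [ 0.19 -0.14 -4.16]
```

View pics/lift.png

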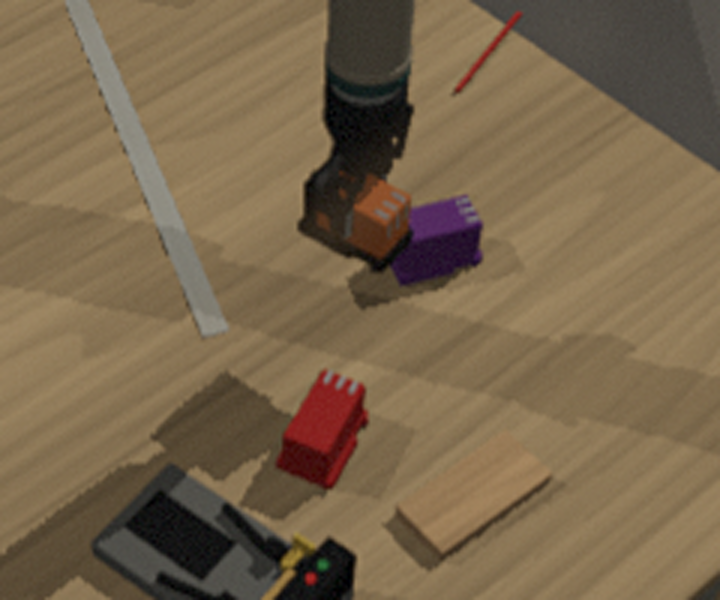

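The pack is held level (about 4.2 N at 49.5 mm opening), contact end forward. Next I place it at charger x ≈ -65.

```bash
python3 - <<'E'
from sil import *
np.set_printoptions(precision=3,suppress=True)
cp=np.array([646,4,.19]); x,y,_=world(cp,(-65,0,0))
manip.move_pose([x,y,190],down(cp[2]))
manip.movel([x,y,75],velocity=100)
hit=manip.movel([x,y,50],velocity=25,stop_force=5)
s=manip.state();print(hit,s["time"],s["ee_pos"],s["force"],s["grasp_force"])
manip.move_gripper(85)
s=manip.state();p=s["ee_pos"];print(s["grasp_force"])
manip.movel([p[0],p[1],190],velocity=130)
b=world(cp,(-190,0,0)); manip.move_pose([b[0],b[1],190],down(cp[2]))
C=[manip.capture("scene"),manip.capture("top")]
save(C[0],"pl_s.png",(150,290,210,390),4);save(C[1],"pl_t.png",(130,270,270,420),4)
cv2.imwrite("pics/pl.png",np.hstack([cv2.resize(cv2.imread("pics/pl_s.png"),(400,311)),cv2.resize(cv2.imread("pics/pl_t.png"),(400,373))[:311]]))
for k in("pack_center","pack_front"):
  for c in C: print(k,[(at_z(c,d["pixel"],66)[:2],round(d["conf"],2)) for d in manip.spot_point(c,k)], world(cp,(-65 if k=="pack_center" else -15,0,0))[:2])
print(manip.state()["time"])
E
```

```text
True 15.9917 [582.035  -8.316  58.512] [0.413 0.302 4.483] 48.42339277267456
0.0
pack_center [(array([579.298,  -5.319]), 0.72), (array([586.212, 170.33 ]), 0.71), (array([614.17 , -15.667]), 0.59), (array([485.531, 428.78 ]), 0.58)] [np.float64(582.1697247173774), np.float64(-8.275828173472537)]
pack_center [(array([473.832, 443.231]), 0.91), (array([582.534, 184.262]), 0.71), (array([583.909,   0.428]), 0.58)] [np.float64(582.1697247173774), np.float64(-8.275828173472537)]
pack_front [(array([505.491, 475.791]), 0.97), (array([630.535,  -2.753]), 0.91), (array([582.729, 204.158]), 0.6), (array([ 779.699, -306.316]), 0.28)] [np.float64(631.2699364732409), np.float64(1.1671165753524915)]
pack_front [(array([641.871,   4.629]), 0.86), (array([557.448, 221.545]), 0.84), (array([482.96 , 491.854]), 0.78), (array([719.264, 246.048]), 0.71)] [np.float64(631.2699364732409), np.float64(1.1671165753524915)]
18.4667
```

View pics/pl.png

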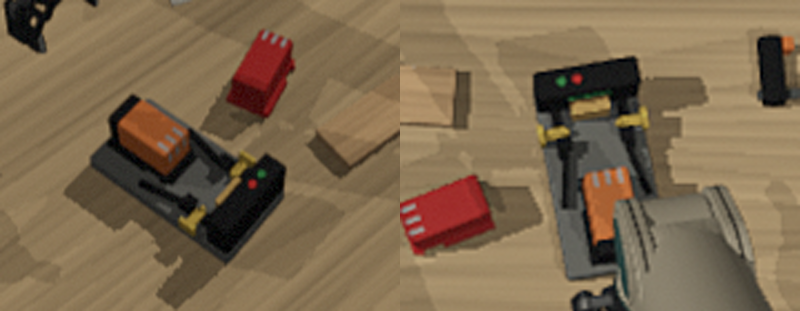

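The pack sits on the deck between the rails, contact end towards the block (scene crop: pack at (150, 145); top crop: pack at (610, 215)). Next I close the fingers and push from behind.

```bash
cat > push.py <<'E'
from fit import *
cp=np.array([646,4,.19]);Z=46;ux=np.array([np.cos(cp[2]),np.sin(cp[2]),0])
def cx(): return float((np.array(manip.state()["ee_pos"])-[cp[0],cp[1],0])@ux)
def F(): return float(np.array(manip.state()["force"])@ux)
def to(x,v,**k): return manip.movel(world(cp,(x,0,Z)),velocity=v,**k)
E
python3 - <<'E'
from push import *
manip.move_gripper(0)
manip.move_pose(world(cp,(-165,0,120)),down(cp[2]))
to(-165,100);f0=F()
print("f0",f0,to(-100,20,stop_force=1.2),cx(),F(),manip.state()["force"],manip.state()["time"])
E
```

```text
f0 -0.45095082604713443 True -128.44362118598667 -0.011999748266107668 [ 0.07907694 -0.4747123  -0.38196777] 22.3583
```

```bash
python3 - <<'E'
from push import *
print(to(-85,30,stop_force=8),round(cx(),1),F(),manip.state()["time"])
c=manip.capture("scene");save(c,"p1.png",(150,290,210,390),4)
for k in("pack_center","pack_front"):
  print(k,[((at_z(c,d["pixel"],66)-[646,4,66])@ux,round(d["conf"],2)) for d in manip.spot_point(c,k)])
E
```

```text
False -84.9 -1.4938180506913559 23.975
pack_center [(np.float64(-25.728227658764972), 0.84), (np.float64(-17.450185059578757), 0.8)]
pack_front [(np.float64(-19.708798492879197), 0.79), (np.float64(-60.21953180463123), 0.68), (np.float64(25.862177721795053), 0.67)]
```

View pics/p1.png

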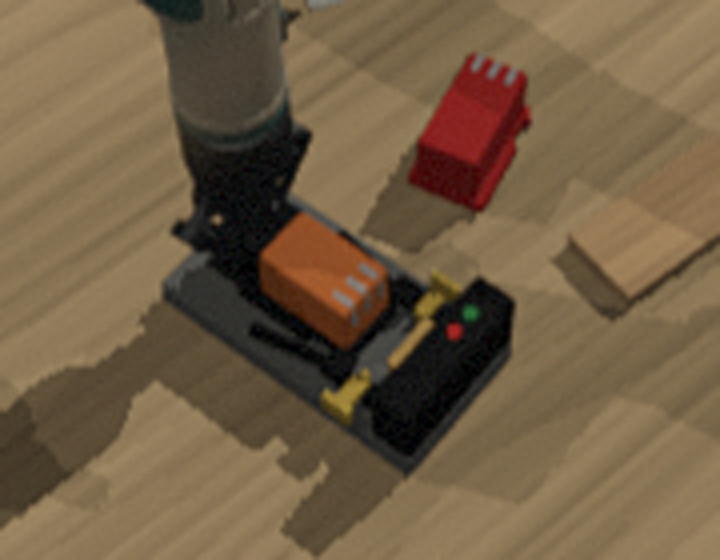

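The pack is being pushed straight, with its front at about charger x = +25, just short of the catches at crop (345, 395) and (435, 295). Next I go in small force-monitored steps.

```bash
python3 - <<'E'
from push import *
to(-76,25,stop_force=8);L=[];pk=0;x=-76
while x<-44:
    x+=1; to(x,10); f=-F(); L.append((x,round(cx(),1),round(f,1))); pk=max(pk,f)
    if f>24 or (pk>8 and f<pk-3): break
print(L,manip.state()["time"])
E
```

```text
[(-75, -74.6, 0.0), (-74, -74.5, 1.1), (-73, -73.6, 3.7), (-72, -71.7, 1.9), (-71, -70.7, 2.2), (-70, -69.8, 1.6), (-69, -68.8, 1.4), (-68, -68.4, 2.8), (-67, -67.7, 4.1), (-66, -66.4, 5.1), (-65, -65.7, 6.1), (-64, -65.5, 8.1), (-63, -65.0, 8.0), (-62, -64.4, 9.4), (-61, -64.0, 8.9), (-60, -63.7, 9.8), (-59, -63.2, 11.7), (-58, -61.4, 9.9), (-57, -60.3, 9.4), (-56, -55.6, 0.8)] 29.6333
```

```bash
python3 - <<'E'
from push import *
manip.wait(.3);L=[(round(cx(),1),round(-F(),1))]
for x in(-55.5,-55,-54.5,-54,-53.5,-53,-52.5,-52):
    to(x,8);manip.wait(.1);f=-F();L.append((x,round(cx(),1),round(f,1)))
    if f>8: break
print(L,manip.state()["time"])
c=manip.capture("scene");save(c,"p2.png",(150,290,210,390),4)
for k in("pack_center","pack_front"):
  print(k,[((at_z(c,d["pixel"],66)-[646,4,66])@ux,round(d["conf"],2)) for d in manip.spot_point(c,k)])
E
```

```text
[(-55.4, 2.0), (-55.5, -55.5, 2.3), (-55, -55.5, 4.5), (-54.5, -54.8, 4.7), (-54, -54.5, 5.6), (-53.5, -54.3, 5.9), (-53, -54.2, 6.0), (-52.5, -54.0, 6.7), (-52, -53.9, 8.0)] 32.7333
pack_center [(np.float64(-67.50233314370777), 0.79), (np.float64(9.584351462533578), 0.7), (np.float64(-22.9530156275554), 0.69)]
pack_front [(np.float64(-49.22880281648155), 0.63), (np.float64(50.36971310335131), 0.58), (np.float64(-28.724160744551362), 0.58)]
```

View pics/p2.png

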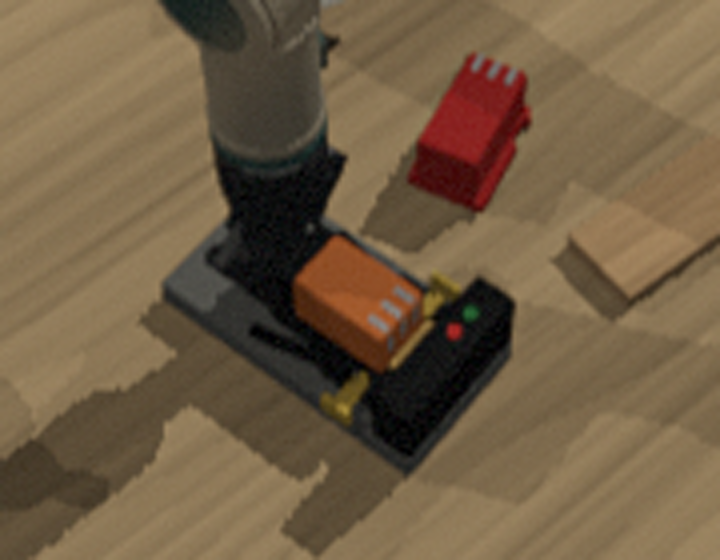

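The pack's end is now against the brass block and the force has dropped past its peak. I push about 1–2 mm more to be sure, then retreat and check whether it stays.

```bash
python3 - <<'E'
from push import *
L=[];x=-52
while x<-42:
    x+=.5; to(x,8);manip.wait(.1);f=-F();L.append((x,round(cx(),1),round(f,1)))
    if f>11 or cx()>-51.5: break
x=cx()
to(x-4,15);
print(L,-F());to(-110,60);manip.move_pose(world(cp,(-230,0,200)),down(cp[2]));manip.wait(.5)
print(manip.state()["time"])
from sil import *
np.set_printoptions(precision=3,suppress=True)
c=manip.capture("scene");save(c,"p3.png",(150,290,210,390),4)
g=[655.8,5.9,.19]
o,_=gather(["pack_center","pack_front"],6,g,28,8);r=fit(o,g,28).x;print(len(o),r,(r[:2]-cp[:2])@ux[:2],manip.state()["time"])
E
```

```text
[(-51.5, -53.7, 7.9), (-51.0, -53.5, 8.1), (-50.5, -53.3, 9.1), (-50.0, -53.2, 10.4), (-49.5, -53.0, 9.6), (-49.0, -52.8, 10.9), (-48.5, -52.5, 12.0)] 0.3601008420900028
38.3583
22 [657.503   8.757   0.106] 12.193993021745639 40.2083
```

View pics/p3.png

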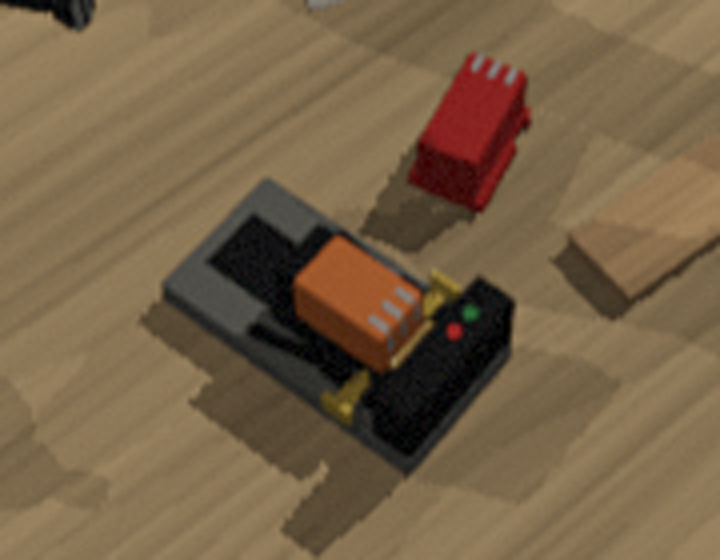

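After the arm left, the pack stayed pressed against the brass block: its front corner is still at crop (385, 368) and the fit gives charger x ≈ 12 mm. The spring would have pushed it back if it weren't latched, and both catches are in.

```bash
python3 -c "
from bench import manip
print(manip.finish_job())"
```

```text
the job is handed in; nothing more can be done
None
```

The pack is on charge: I set it on the deck, let go, then pushed it until the force peaked at about 12 N and dropped as it passed the catches. It stayed against the contact block at about charger x = 12 mm (camera estimate); I handed the job in at about 40 s, and no verdict came back.

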